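# Back off a thumbwheel vise by counted turns

### The arm

A 7-joint arm with a two-finger parallel gripper is mounted at the origin on a cart in front of the work surface, level with it; the furniture and walls round the work are solid. World frame = base frame: x ahead of the robot, y to its left, z up, the work surface at z = 0. Lengths are in m, angles in degrees, forces in N, time in s.
With the tool pointing down it reaches from about 0.425 to 0.875 m from the base axis. Payload 4.7 kg.
Tool frame: the origin (TCP) lies midway between the tips of the shut fingers; the grasp point (between the pads) lies env.grip_point_offset behind it (env.grip_point_offset is the distance from the TCP to the grasp point, in m); x points along the fingers, y is the direction in which the jaws open and shut, and the axes are right-handed (so a half turn about x gives the same grasp; the last joint's range is limited). The gripper opens to 87 mm and grips with 3 to 60 N. Pads are 19 mm wide; open, the fingers measure 117 mm over their backs; the gripper's body (75 mm by 190 mm) begins 51 mm behind the grasp point.
Start: joints at [-65.827, 18.392, -4.016, 83.108, 1.295, 78.541, -3.26], TCP at [0.258, 0.597, 0.223] pointing down, gripper open.
Joint ranges: [-163.93, 163.93], [-17.29, 119.83], [-79.2, 71.16], [3.27, 140.29], [-89.18, 269.18], [5.43, 117.66], [-154.24, 154.24]. Speed limits (degrees/s): [147.25, 147.25, 180, 180, 180, 180, 180].

### API

Orientations are given as [roll, pitch, yaw] about the fixed x, y, z axes, in that order (R = Rz(yaw) Ry(pitch) Rx(roll)).
In Python, from cell import readout, read_camera, camera_params, sign_off, spot_in, pinpoint, env gives the robot as it stands.
- The arm moves only by the shell command python3 -m pendant 'ROWS' [OPENING] [FORCE]. ROWS is a JSON object of lists of equal length, an entry for each row: "xyz": the shift along the world's x, y, z in m, a list of three; "turn": the turn about the world's z in rad. A call has 1 to 10 rows; each row shifts and turns the pose as measured when the row begins; what a row does not reach is not made up. A row lasts 1/8 s, in which the tool goes at most 62.5 mm and 10.7 degrees, less where a joint would pass 70% of its speed; a pose out of reach is approached as far as the arm can. A call is refused whole if a number of a shift passes 0.0625 or a number of a turn 0.188, either way. A call with a gripper value outside its range is refused whole. OPENING is the opening, from 0 (shut) to 1 (fully open), set as the call begins (- or left out, the last holds). The fingers move at their own pace and stop on an object; FORCE is the grip in N (left out, the last holds). Time passes only in rows, so rows that do not move let the fingers close. It gives the time, the measured TCP pose, the force and the opening at its end, in the units of the state.
- readout.get_obs(): the state, without advancing time (a new reading comes with each control period).
- read_camera(name): name is "scene" or "side" or "wrist"; returns the picture (384x512x3 uint8, red, green, blue); there is no depth.
- camera_params(name): a dict with "fx", "fy", "cx", "cy" (pixels), "rvec" (rotation vector, rad) and "tvec" (3), from world to camera coordinates, as OpenCV has them; the wrist camera has in their place "hand_eye" (4x4, takes a point from camera to tool coordinates, whose origin is the TCP and whose axes are the tool frame's). Camera axes: x right, y down, z forward; pixel columns grow to the right and rows downward; lengths in m; the calibration is good to about 2 mm. A picture is of the moment at which its call begins: read the wrist's pose just before it. camera_params takes no time and is no camera call.
- sign_off(): hands the job in, once; it reports no verdict.
Trained networks look in the newest picture that a camera, given by its name, has taken for a name from the list of things; names that differ only in an ending like _2 or _b are one class to them, and where a whole thing is asked for, a point or a joint stands for the part that bears it (a point fixed in the world has none). Each returns a list of dicts, best first, with "score" (0 to 1); they miss things now and then, are a little off and sometimes report something else, mostly with a low value. They report only what shows in the picture. A call takes as long as a camera call.
- spot_in(camera, name): "at" ([x, y, z] in m, in the coordinates of the camera as it stood for that picture, good to about 4 mm: the middle of the surface that is visible of it).
- pinpoint(camera, name): "at" ([x, y, z] in m, in the coordinates of the camera as it stood for that picture, good to about 4 mm: a listed point, or the origin of a listed thing).
The state is a dict: "time_s": time; "qpos": joint angles; "joint_velocities": joint speeds; "effort": joint torques, N m; "tool_pos": TCP position; "tool_rot": TCP orientation; "force": force on the tool from outside, world axes, zero at the start; "wrist_torque": the same for the moment, N m; "grip_width": finger opening in m.
Only numpy, scipy, OpenCV 4.12 (cv2) and the standard library are available. Lean on these libraries where they do the work, as an engineer would, in place of code of your own. Each camera call takes 0.05 s, during which the arm holds its last target.

### The job

The small blue vise holds a brass bar and has to be backed off. Without grasping anything, roll a fingertip across the top of its knurled thumbwheel, from right to left as seen from the robot, to unscrew it: bring the orange stripe up to the top, then count exactly two more full turns and stop with the stripe pointing straight up again. Leave the brass bar lying between the jaws and do not disturb the other things on the bench.

Things in the scene. Friction and masses are not known exactly. Their poses are not given: they have to be found in the camera images.
- vise: small blue screw vise, fixed to the worktop, 151 x 70 x 72 mm. Origin: on the worktop below the middle of the thumbwheel; z up; x along the screw, from the wheel (robot's end) to the jaws; y left. Base plate 12 mm thick, x 13 to 143 mm. Bearing post behind the wheel: x 15 to 33 mm, 40 mm wide, top z = 60 mm. Nothing stands beside or in front of the wheel.
- wheel_top (a point): fixed point at the top of the thumbwheel's rim (when not pressed), 72 mm above the worktop, midway across its width. The wheel's bearing is sprung: pressed from above it sinks straight down, 4 N at first, then 1 N per mm, to a stop at 9 mm. Pressed about 6 mm, it turns with a fingertip drawn 36 mm across its top along the vise's y, about 1.7 rad a stroke.
- wheel_hub (a point): centre of the steel thumbwheel: 44 mm in diameter, 16 mm wide, axis level along the vise's x, 50 mm above the worktop when not pressed; sinks and turns with the wheel. An orange stripe runs from the hub to the rim on the face towards the robot and on across the rim.
- thumbwheel (a joint): turning angle, rad; grows as it is unscrewed (counter-clockwise seen from the robot: its top moves left, to the vise's +y). 0: stripe straight up; 6.283: up after one full turn; 12.566: after two. It starts between -2.8 and -0.6 (stripe to the right or lower right), has stops at -3.4 and 16, and stays where it is left. Turning takes 0.045 N m; the jaws open 2.5 mm a turn.
- jaws (a point): fixed point on the vise's bed between the jaws, 40 mm above the worktop, 71.5 mm behind the wheel's middle. The jaws are 36 mm wide with tops below 58 mm; the front one sinks with the pressed wheel; the bed ends 105 mm behind the wheel's middle.
- brass_bar: loose brass bar, 9 x 48 x 8 mm, long along y, lying on the bed between the jaws (origin: centre of its underside); stays there.
- dust_valve: thick fixed dust pipe with a valve and a red lever, rising from the worktop behind and left of the vise to far above the arm; up to 210 mm across from 220 mm height up; origin: centre of its foot. Not part of the work: keep the arm and gripper clear of it.
- goblet: clear plastic beaker, 76 mm across, 65 mm high, a bystander; origin: centre of its underside
- round_pliers: pliers with black handles, 53 x 144 x 10 mm, a bystander; origin: centre of the underside
- flux_cup: small dark cup, 28 mm across, 17 mm high, a bystander; origin: centre of its underside
- ring_clamp: wooden ring clamp, 22 x 120 x 22 mm, a bystander; origin: centre of its underside
- tweezers: tweezers with red grips, 19 x 150 x 9 mm, a bystander; origin: centre of the underside

How it is judged:
By the outcome, as a careful person would: the job done as asked, in the order asked, and still so for the second after the job is handed in, with the robot touching nothing.
It also fails if it takes over 64 s, if anything falls off the work surface, if the arm or the gripper's body presses on something with over 40 N, if the wrist force passes 120 N, or if a joint passes its speed limit or range.

## Working session

There is one attempt and no reset: what is moved stays moved. The work goes in short steps, Python scripts to look and compute and a shell command to move; the robot and the scene stay as the last step left them, time stands still between calls to the robot, and variables do not carry over. Pictures are saved under pics/ and viewed, and the job is handed in when it is done.

```bash
ls; mkdir -p pics
cat > h.py <<'E'
import numpy as np, cv2
from scipy.spatial.transform import Rotation as R
from cell import readout, read_camera, camera_params, sign_off, spot_in, pinpoint, env
def c2w(cam,p,obs=None):
    P=camera_params(cam)
    if cam=='wrist':
        o=obs or readout.get_obs()
        T=np.array(P['hand_eye']); q=T[:3,:3]@np.array(p)+T[:3,3]
        return R.from_euler('xyz',o['tool_rot'],degrees=True).apply(q)+np.array(o['tool_pos'])
    Rm=cv2.Rodrigues(np.array(P['rvec'],float))[0]
    return Rm.T@(np.array(p)-np.array(P['tvec']).ravel())
def w2px(cam,p):
    P=camera_params(cam);Rm=cv2.Rodrigues(np.array(P['rvec'],float))[0]
    c=Rm@np.array(p)+np.array(P['tvec']).ravel()
    return P['fx']*c[0]/c[2]+P['cx'],P['fy']*c[1]/c[2]+P['cy']
def save(im,n): cv2.imwrite('pics/'+n,cv2.cvtColor(im,cv2.COLOR_RGB2BGR))
E
python3 - <<'E'
from h import *
o=readout.get_obs(); print({k:np.round(v,3).tolist() for k,v in o.items()}, env.grip_point_offset)
for c in ['scene','side']:
    save(read_camera(c),c+'0.png')
    for n in ['wheel_top','wheel_hub','jaws','vise']:
        for d in pinpoint(c,n)[:2]: print(c,n,round(d['score'],2),c2w(c,d['at']).round(4))
E
```

```text
pics
{'time_s': 0.0, 'qpos': [-65.827, 18.439, -4.015, 83.175, 1.297, 78.54, -3.26], 'joint_velocities': [-0.045, -0.029, 0.057, 0.074, -0.126, 0.087, -0.026], 'effort': [-0.0, -49.129, -0.404, -31.253, -0.064, 0.044, 0.0], 'tool_pos': [0.258, 0.596, 0.221], 'tool_rot': [-86.1, 89.892, -109.464], 'force': [-0.353, 0.187, 0.254], 'wrist_torque': [0.004, 0.02, -0.002], 'grip_width': 0.087} 0.0187
scene wheel_top 0.97 [ 0.5094 -0.1171  0.0728]
scene wheel_hub 0.72 [ 0.425  -0.2747  0.0005]
scene wheel_hub 0.55 [ 0.5122 -0.1213  0.0482]
scene jaws 0.87 [ 0.5773 -0.1222  0.0393]
scene jaws 0.42 [ 0.5015  0.1493 -0.0012]
scene vise 0.82 [ 0.5106 -0.1208  0.0017]
side wheel_top 0.95 [ 0.5131 -0.1259  0.0642]
side wheel_hub 0.71 [ 0.5123 -0.1243  0.0514]
side wheel_hub 0.53 [ 0.5203 -0.3347 -0.0059]
side vise 0.8 [ 0.51   -0.123   0.0014]
```

View pics/scene0.png

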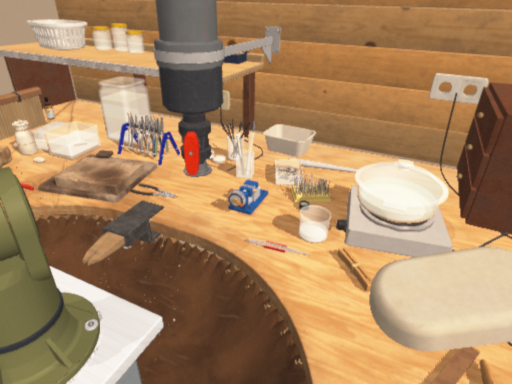

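View pics/side0.png

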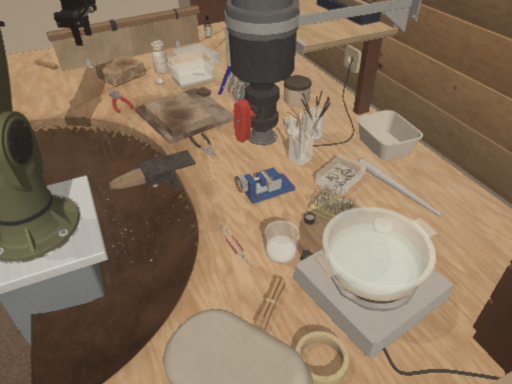

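Run:
```python
from h import *
for c in ['scene','side']:
    P=camera_params(c);Rm=cv2.Rodrigues(np.array(P['rvec'],float))[0]
    print(c,P['fx'],-Rm.T@np.array(P['tvec']).ravel(), Rm[2])
o=readout.get_obs()
Rm=R.from_euler('xyz',o['tool_rot'],degrees=True).as_matrix();print(Rm.round(3))
print(np.array(camera_params('wrist')['hand_eye']).round(3))
for c in ['scene','side']:
    for n in ['dust_valve','brass_bar','goblet','round_pliers','flux_cup','ring_clamp','tweezers']:
        for d in pinpoint(c,n)[:1]: print(c,n,round(d['score'],2),c2w(c,d['at']).round(4))
    print(w2px(c,[.51,-.122,.05]))
```

```text
scene 347.57626201285797 [-0.18472638 -0.49521893  0.52404798] [ 0.79011687  0.37418816 -0.48548796]
side 419.39833899917886 [ 0.2001898  -0.90033539  0.73288246] [ 0.31737582  0.69731784 -0.64266665]
[[ 0.     0.397  0.918]
 [ 0.     0.918 -0.397]
 [-1.     0.     0.   ]]
[[-0.001 -0.247  0.969 -0.163]
 [ 1.     0.     0.001 -0.   ]
 [-0.     0.969  0.247 -0.068]
 [ 0.     0.     0.     1.   ]]
scene brass_bar 0.32 [ 0.6253 -0.2733 -0.001 ]
scene goblet 0.61 [ 0.518  -0.3314 -0.0019]
scene round_pliers 0.73 [ 0.6262 -0.2727 -0.0016]
scene flux_cup 0.64 [ 0.6258 -0.2726 -0.0012]
scene ring_clamp 0.68 [ 0.4266 -0.451   0.0039]
scene tweezers 0.54 [ 0.427  -0.2721  0.0012]
(np.float64(236.36614742035383), np.float64(198.7708636418929))
side dust_valve 0.2 [ 0.6281 -0.2738 -0.0034]
side brass_bar 0.38 [ 0.5837 -0.1228  0.0408]
side goblet 0.67 [ 0.5209 -0.334  -0.0056]
side round_pliers 0.74 [5.067e-01 1.432e-01 1.000e-04]
side flux_cup 0.42 [ 0.6288 -0.2748 -0.0045]
side ring_clamp 0.82 [ 0.4328 -0.4551 -0.0011]
side tweezers 0.63 [ 4.299e-01 -2.712e-01 -4.000e-04]
(np.float64(240.5018912548015), np.float64(182.86975781624074))
```

The vise is near scene (238,197) and side (242,183). The pipe foot is near scene (197,172) and side (263,135). Next I'll locate the pipe and check the approach path.

Run:
```python
from h import *
def ground(c,u,v,z=0):
    P=camera_params(c);Rm=cv2.Rodrigues(np.array(P['rvec'],float))[0]
    C=-Rm.T@np.array(P['tvec']).ravel(); d=Rm.T@np.array([(u-P['cx'])/P['fx'],(v-P['cy'])/P['fy'],1])
    return (C+d*(z-C[2])/d[2]).round(3)
print(ground('scene',197,170),ground('side',263,135))
for c,x,y in [('scene',236,199),('side',265,185)]:
    im=cv2.imread(f'pics/{c}0.png'); cr=im[y-40:y+40,x-50:x+50]; cv2.imwrite(f'pics/{c}0z.png',cv2.resize(cr,None,fx=7,fy=7,interpolation=cv2.INTER_CUBIC))
print(camera_params('wrist'))
```

```text
[0.688 0.124 0.   ] [0.693 0.127 0.   ]
{'fx': 320.1142003178472, 'fy': 320.1142003178472, 'cx': 250.69731239165642, 'cy': 191.2032201077809, 'hand_eye': array([[-5.16115730e-04, -2.46786816e-01,  9.69069658e-01,
        -1.62934765e-01],
       [ 9.99999835e-01,  1.16082532e-04,  5.62150800e-04,
        -7.72640357e-05],
       [-2.51223466e-04,  9.69069788e-01,  2.46786715e-01,
        -6.75597203e-02],
       [ 0.00000000e+00,  0.00000000e+00,  0.00000000e+00,
         1.00000000e+00]])}
```

View pics/side0z.png

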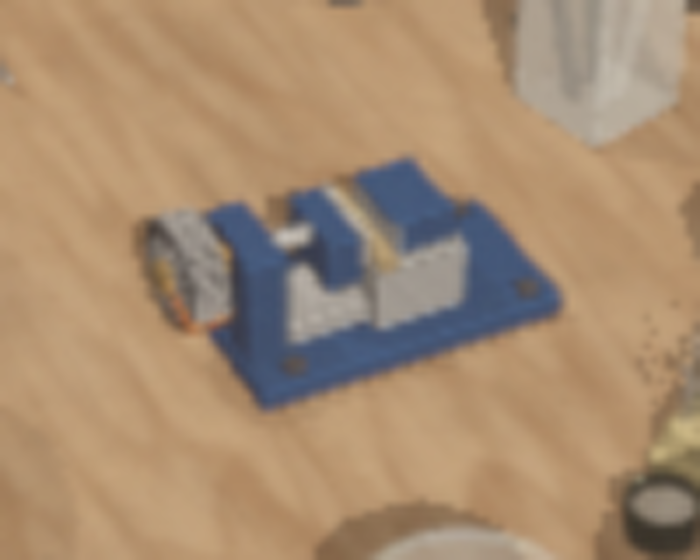

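View pics/scene0z.png

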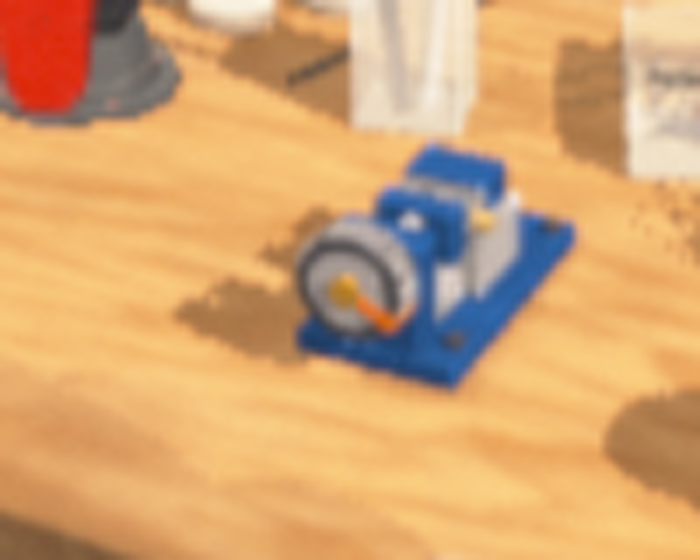

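Stripe shows lower right (about -2.2 rad). Pipe axis is about (0.69, 0.125). I'll measure the vise yaw and move in on an arc with a small radius, well clear of the pipe.

```bash
python3 - <<'E'
from h import *
def ground(c,u,v,z=0):
    P=camera_params(c);Rm=cv2.Rodrigues(np.array(P['rvec'],float))[0]
    C=-Rm.T@np.array(P['tvec']).ravel(); d=Rm.T@np.array([(u-P['cx'])/P['fx'],(v-P['cy'])/P['fy'],1])
    return C+d*(z-C[2])/d[2]
for c,x0,y0,a,b in [('scene',186,159,(445,385),(575,235)),('side',215,145,(265,405),(560,300))]:
    p,q=[ground(c,x0+t[0]/7,y0+t[1]/7,0.004) for t in (a,b)]
    print(c,p.round(4),q.round(4),np.linalg.norm(q-p),np.degrees(np.arctan2(*(q-p)[1::-1])))
E
python3 -m pendant '{"xyz":[[0.02,-0.055,0],[0.02,-0.055,0],[0.02,-0.055,0],[0.02,-0.055,0],[0.02,-0.055,0],[0.02,-0.055,0]],"turn":[0.1,0.1,0.1,0.1,0,0]}' 0
```

```text
scene [ 0.5234 -0.155   0.004 ] [ 0.6532 -0.1533  0.004 ] 0.1297738010398764 0.7707594389058928
side [ 0.5275 -0.1588  0.004 ] [ 0.6557 -0.1524  0.004 ] 0.12835456231514442 2.862735206809322
time_s: 1.95
tool_pos: [0.3771, 0.2611, 0.2218]
tool_rot: [82.5, 89.9, 83.3]
force: [0.6, 0.6, 0.2]
grip_width: 0.035
```

```bash
python3 -m pendant '{"xyz":[[0.015,-0.06,0],[0.015,-0.06,0],[0.015,-0.06,0],[0.015,-0.06,0],[0.025,-0.055,0],[0.025,-0.055,-0.03],[0.02,-0.03,-0.03],[0,0,0]],"turn":[0,0,0,0,0,0,0,0]}' 0 30
python3 - <<'E'
from h import *
o=readout.get_obs(); Rm=R.from_euler('xyz',o['tool_rot'],degrees=True).as_matrix();print(o['tool_pos'],Rm.round(3),o['force'],o['qpos'])
im=read_camera('wrist');save(im,'w1.png')
for n in ['wheel_top','wheel_hub','jaws']:
    for d in pinpoint('wrist',n)[:1]: print(n,round(d['score'],2),c2w('wrist',d['at'],o).round(4))
E
```

```text
time_s: 2.95
tool_pos: [0.5076, -0.1262, 0.1671]
tool_rot: [22.4, 89.2, 22.8]
force: [-1.3, 0.3, 0.9]
grip_width: 0.0009
[ 0.50757359 -0.12623084  0.16712094] [[ 0.013 -0.007  1.   ]
 [ 0.005  1.     0.007]
 [-1.     0.005  0.013]] [-1.34768101  0.30635591  0.89254721] [-24.47846289   4.52955638  37.82222436 107.04969663  -3.46983431
  68.77502186 104.88279414]
wheel_top 0.96 [ 0.5072 -0.1232  0.0726]
wheel_hub 0.92 [ 0.5083 -0.1227  0.0523]
jaws 0.48 [ 0.427  -0.2731 -0.0034]
```

View pics/w1.png

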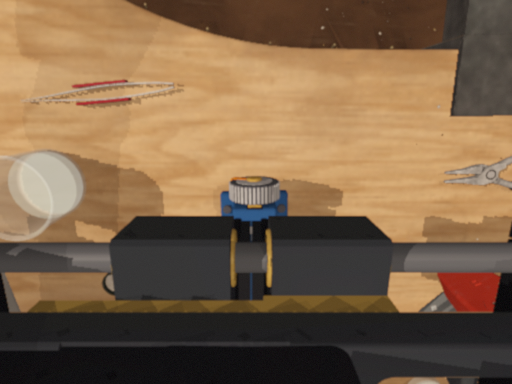

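Wrist view: the wheel is at (254,190), with the goblet and tweezers left of it. The pinpoint results agree on about (0.510, -0.1225). Next I'll go over the stroke start.

```bash
python3 -m pendant '{"xyz":[[0.002,-0.015,-0.045],[0,0,-0.038],[0,0,0]],"turn":[0.01,0,0]}'
python3 - <<'E'
from h import *
o=readout.get_obs();print(o['tool_pos'])
for c in ['scene','wrist']:
    im=read_camera(c); 
    if c=='scene': im=cv2.resize(im[150:240,180:300],None,fx=6,fy=6,interpolation=cv2.INTER_CUBIC)
    save(im,c+'2.png')
E
```

```text
time_s: 3.52
tool_pos: [0.5139, -0.1319, 0.0895]
tool_rot: [24.5, 88.3, 26.3]
force: [-0.1, 0.1, 0.9]
grip_width: 0.0006
[ 0.51390019 -0.13194224  0.08951262]
```

View pics/scene2.png

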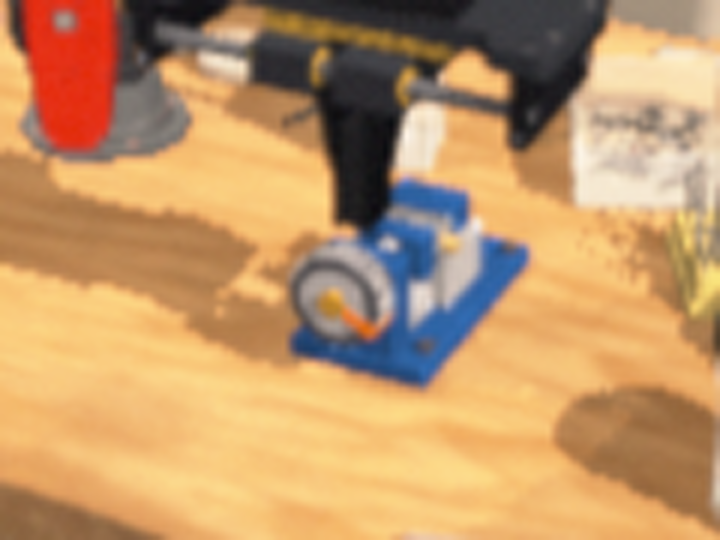

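View pics/wrist2.png

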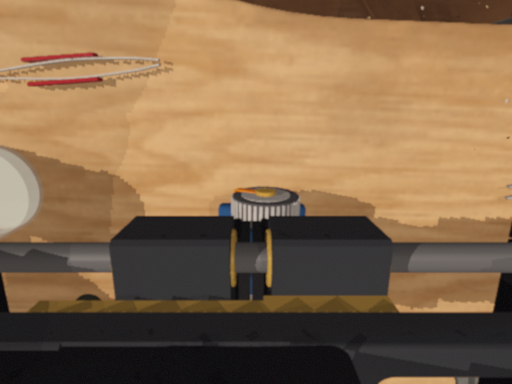

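Scene crop: stripe still lower right at (365,325), fingertip above and behind the wheel. Correct and approach.

```bash
python3 -m pendant '{"xyz":[[-0.004,-0.01,-0.008],[0,0,0]],"turn":[0,0]}';python3 -m pendant '{"xyz":[[0,0,-0.007],[0,0,-0.005]],"turn":[0,0]}'
```

```text
time_s: 3.88
tool_pos: [0.5144, -0.1435, 0.0873]
tool_rot: [16.4, 87.7, 18.4]
force: [-1.1, -0.8, -0.3]
grip_width: 0.0003
time_s: 4.12
tool_pos: [0.5154, -0.1436, 0.076]
tool_rot: [15.8, 87.6, 17.7]
force: [-0.4, 0.4, -0.5]
grip_width: 0.0007
```

```bash
python3 -m pendant '{"xyz":[[-0.007,0.003,0.002],[-0.002,0,0.0]],"turn":[0,0]}'
```

```text
time_s: 4.38
tool_pos: [0.5054, -0.1403, 0.0774]
tool_rot: [16.3, 87.7, 18.2]
force: [-0.8, 0.3, 0.3]
grip_width: 0.0005
```

```bash
python3 -m pendant '{"xyz":[[0.003,0,-0.006],[0,0,-0.006],[0,0,0]],"turn":[0,0,0]}';python3 -m pendant '{"xyz":[[0,0.006,0],[0,0.006,0],[0,0.006,0]],"turn":[0,0,0]}';python3 -m pendant '{"xyz":[[0,0.006,0],[0,0.006,0],[0,0.006,0]],"turn":[0,0,0]}'
python3 - <<'E'
from h import *
for c in ['scene','wrist']:
    im=read_camera(c); 
    im=cv2.resize(im[170:220,200:270] if c=='scene' else im[150:250,180:320],None,fx=5,fy=5,interpolation=cv2.INTER_CUBIC)
    save(im,c+'3.png')
E
```

```text
time_s: 4.75
tool_pos: [0.5093, -0.1402, 0.0657]
tool_rot: [15.8, 87.6, 17.8]
force: [-1.8, -0.0, 4.4]
grip_width: 0.0005
time_s: 5.12
tool_pos: [0.5092, -0.1281, 0.0673]
tool_rot: [6.0, 87.6, 7.7]
force: [-2.6, -2.1, 5.8]
grip_width: 0.0006
time_s: 5.5
tool_pos: [0.5091, -0.113, 0.0687]
tool_rot: [0.8, 87.6, 2.4]
force: [-0.8, -2.2, 4.2]
grip_width: 0.0004
```

View pics/scene3.png

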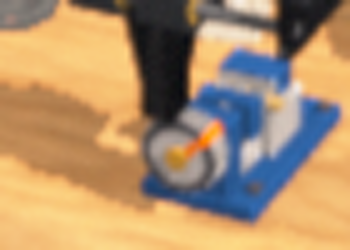

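View pics/wrist3.png

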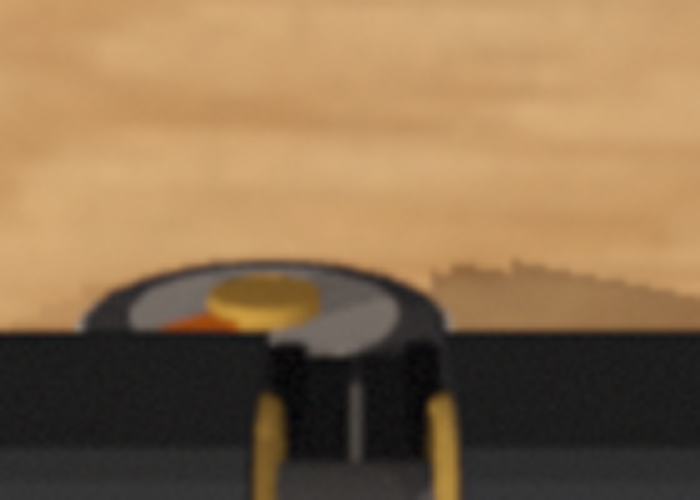

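The wheel turns: the stripe now points to the upper right (about -1 rad). I'll finish this stroke and write a stripe-angle estimator.

```bash
python3 -m pendant '{"xyz":[[0,0.007,-0.002],[0,0.007,-0.001],[0,0,0.01]],"turn":[0,0,0]}'
cat >> h.py <<'E'
def stripe(c,dz=0,hub=(.5015,-.1225,.05),dbg=None):
    P=camera_params(c);Rm=cv2.Rodrigues(np.array(P['rvec'],float))[0]
    C=-Rm.T@np.array(P['tvec']).ravel()
    im=read_camera(c).astype(int)
    h=np.array(hub)+[0,0,-dz]
    N=121; s=0.0005   # rectified face, 0.5mm px ; u right = -y, v down=-z
    uu,vv=np.meshgrid(np.arange(N)-60,np.arange(N)-60)
    W=np.stack([np.full(uu.shape,h[0]),h[1]-uu*s,h[2]-vv*s],-1)
    cc=(W@Rm.T)+np.array(P['tvec']).ravel()
    mx=(P['fx']*cc[...,0]/cc[...,2]+P['cx']).astype(np.float32);my=(P['fy']*cc[...,1]/cc[...,2]+P['cy']).astype(np.float32)
    r=cv2.remap(im.astype(np.uint8),mx,my,cv2.INTER_CUBIC)
    f=r.astype(float); S=f.max(-1)-f.min(-1)
    hsv=cv2.cvtColor(r,cv2.COLOR_RGB2HSV)
    o=(hsv[...,0]<16)&(hsv[...,1]>130)&(hsv[...,2]>110)
    rad=np.hypot(uu,vv)*s; o&=(rad<.026)
    ye=(hsv[...,0]>=16)&(hsv[...,0]<30)&(hsv[...,1]>120)&(rad<.010)
    if dbg: save(cv2.resize(r,None,fx=4,fy=4),dbg)
    hu=(uu[ye].mean()*s*1e3,vv[ye].mean()*s*1e3) if ye.sum() else None
    if o.sum()<5: return None,hu,o.sum()
    a=np.arctan2(-uu[o].mean(),-vv[o].mean())
    return round(a,3),hu,int(o.sum()),(round(uu[o].mean()*s*1e3,1),round(vv[o].mean()*s*1e3,1))
E
python3 - <<'E'
from h import *
print(stripe('scene',dbg='pics/r4.png'));print(stripe('side',dbg='pics/r4s.png'))
print(readout.get_obs()['tool_pos'])
a=cv2.imread('pics/r4.png');b=cv2.imread('pics/r4s.png');cv2.imwrite('pics/r4c.png',cv2.resize(np.hstack([a,b]),(796,398)))
E
```

```text
time_s: 5.98
tool_pos: [0.5081, -0.0957, 0.0742]
tool_rot: [3.7, 87.8, 5.4]
force: [0.3, 0.0, 0.1]
grip_width: 0.0002
(np.float64(0.267), (np.float64(-0.7715355805243446), np.float64(0.10486891385767791)), 683, (np.float64(-3.0), np.float64(-11.1)))
(np.float64(-0.516), (np.float64(2.9077809798270895), np.float64(-1.7348703170028819)), 213, (np.float64(9.5), np.float64(-16.8)))
[ 0.5099309  -0.09676678  0.07604798][ WARN:0@3.486] global loadsave.cpp:275 findDecoder imread_('pics/r4.png'): can't open/read file: check file path/integrity
[ WARN:0@3.486] global loadsave.cpp:275 findDecoder imread_('pics/r4s.png'): can't open/read file: check file path/integrity
Traceback (most recent call last):
cv2.error: OpenCV(4.12.0) :-1: error: (-5:Bad argument) in function 'resize'
> Overload resolution failed:
>  - src data type = object is not supported
>  - Expected Ptr<cv::UMat> for argument 'src'
```

Run:
```python
from h import *
print(stripe('scene',dbg='r4.png'))
im=read_camera('scene');z=cv2.resize(im[170:220,200:270],(560,400),interpolation=cv2.INTER_CUBIC)
a=cv2.imread('pics/r4.png');cv2.imwrite('pics/r4c.png',np.hstack([cv2.resize(a,(240,240)),cv2.cvtColor(z,cv2.COLOR_RGB2BGR)[:240] ]));save(z,'s4.png')
```

```text
(np.float64(0.3), (np.float64(-0.7584586466165414), np.float64(0.07142857142857142)), 676, (np.float64(-3.4), np.float64(-11.0)))
```

View pics/r4.png

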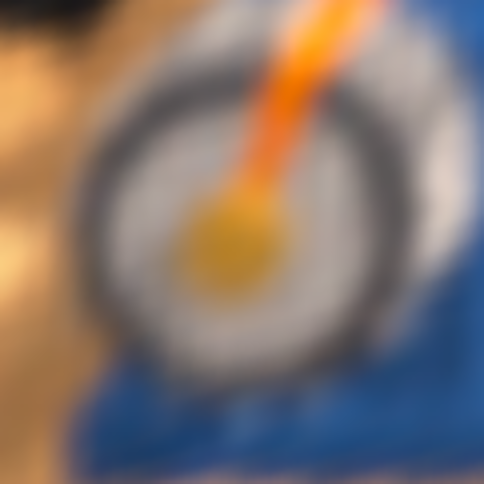

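View pics/s4.png

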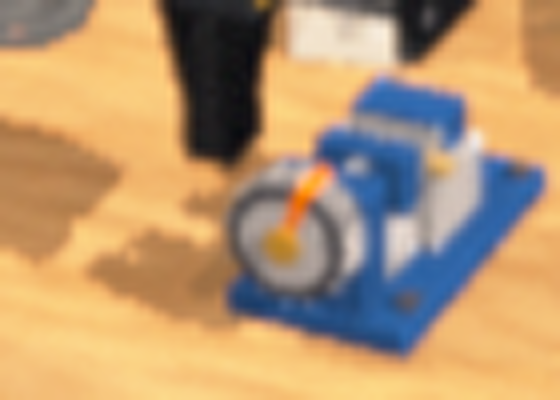

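```bash
sed -i 's/hub=(.5015,-.1225,.05)/hub=(.5015,-.1227,.0513)/; s/o&=(rad<.026)/o\&=(rad<.0175)\&(rad>.0075)/' h.py
python3 - <<'E'
from h import *
print(stripe('scene',dbg='r5.png'));print(stripe('side',dbg='r5s.png'),readout.get_obs()['time_s'])
E
```

```text
(np.float64(-0.307), (np.float64(-0.9971962616822431), np.float64(1.4074766355140187)), 247, (np.float64(3.8), np.float64(-12.1)))
(np.float64(-0.594), (np.float64(2.7019774011299433), np.float64(-0.5480225988700564)), 89, (np.float64(7.4), np.float64(-11.0))) 6.275
```

View pics/r5s.png

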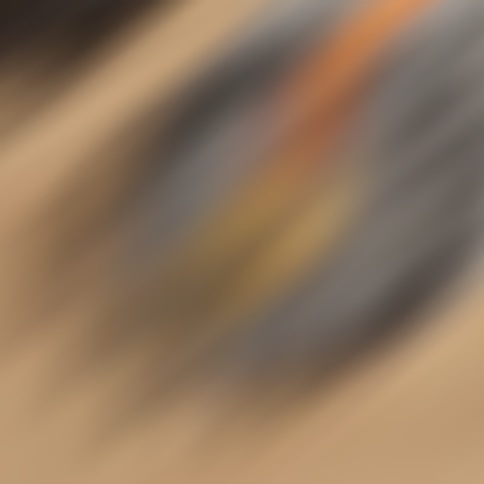

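Scene estimate is reliable: stripe at -0.31 rad. Return for stroke 2.

```bash
python3 -m pendant '{"xyz":[[0,0,0.012],[0,-0.044,0],[0,0,0]],"turn":[0,0,0]}';python3 -m pendant '{"xyz":[[0,0,-0.010],[0,0,-0.006],[0,0,0]],"turn":[0,0,0]}'
```

```text
time_s: 6.65
tool_pos: [0.5096, -0.1426, 0.089]
tool_rot: [2.1, 87.5, 3.7]
force: [-0.8, 0.6, 0.6]
grip_width: 0.0005
time_s: 7.02
tool_pos: [0.5097, -0.1407, 0.0721]
tool_rot: [3.8, 87.5, 5.5]
force: [0.2, 0.2, -0.1]
grip_width: 0.0007
```

```bash
python3 -m pendant '{"xyz":[[0,0,-0.006],[0,0,0],[0,0.0075,-0.001],[0,0.0075,-0.001],[0,0.0075,-0.0015]],"turn":[0,0,0,0,0]}';python3 -m pendant '{"xyz":[[0,0.0075,-0.001],[0,0.0075,-0.0015],[0,0.002,0.01]],"turn":[0,0,0]}'
python3 - <<'E'
from h import *
print(stripe('scene',dbg='r6.png'),readout.get_obs()['tool_pos'])
E
```

```text
time_s: 7.65
tool_pos: [0.5104, -0.1223, 0.0651]
tool_rot: [-3.7, 87.4, -2.2]
force: [-3.1, -2.2, 8.5]
grip_width: 0.0005
time_s: 8.02
tool_pos: [0.5101, -0.1048, 0.0741]
tool_rot: [-3.6, 87.5, -2.1]
force: [0.6, 0.5, 0.1]
grip_width: 0.0004
(np.float64(1.387), (np.float64(-0.9241245136186771), np.float64(1.36284046692607)), 315, (np.float64(-12.2), np.float64(-2.3))) [ 0.51119037 -0.10487115  0.07574769]
```

Stroke 2 gave +1.70 rad, so the total is 1.39. Repeat.

```bash
python3 -m pendant '{"xyz":[[0,0,0.012],[0,-0.037,0],[0,0,0],[0,0,-0.011],[0,0,-0.006],[0,0,0]],"turn":[0,0,0,0,0,0]}'
```

```text
time_s: 8.82
tool_pos: [0.5112, -0.1402, 0.0715]
tool_rot: [-0.9, 87.3, 0.8]
force: [0.4, 0.1, 1.2]
grip_width: 0.0002
```

```bash
python3 -m pendant '{"xyz":[[-0.001,0,-0.006],[0,0,0],[0,0.0075,-0.001],[0,0.0075,-0.001],[0,0.0075,-0.0015],[0,0.0075,-0.001],[0,0.0075,-0.0015],[0,0.002,0.01]],"turn":[0,0,0,0,0,0,0,0]}'
python3 - <<'E'
from h import *
print(stripe('scene',dbg='r7.png'),readout.get_obs()['tool_pos'])
E
```

```text
time_s: 9.82
tool_pos: [0.5113, -0.107, 0.0744]
tool_rot: [-10.0, 87.1, -8.6]
force: [-0.2, 0.6, -0.2]
grip_width: 0.0003
(np.float64(2.763), (np.float64(-0.8955223880597015), np.float64(1.1977611940298507)), 239, (np.float64(-4.8), np.float64(12.0))) [ 0.51224143 -0.10704054  0.07591735]
```

```bash
python3 -m pendant '{"xyz":[[0,0,0.012],[-0.002,-0.037,0],[0,0,0],[0,0,-0.011],[0,0,-0.006],[0,0,0]],"turn":[0,0,0,0,0,0]}'
python3 -m pendant '{"xyz":[[-0.001,0,-0.006],[0,0,0],[0,0.0075,-0.001],[0,0.0075,-0.001],[0,0.0075,-0.0015],[0,0.0075,-0.0015],[0,0.0075,-0.0015],[0,0.002,0.01]],"turn":[0,0,0,0,0,0,0,0]}'
python3 - <<'E'
from h import *
print(stripe('scene',dbg='r8.png'),readout.get_obs()['tool_pos'])
E
```

```text
time_s: 10.62
tool_pos: [0.5096, -0.1427, 0.0712]
tool_rot: [-7.5, 87.1, -5.9]
force: [0.0, 0.2, 0.4]
grip_width: 0.0005
time_s: 11.62
tool_pos: [0.5097, -0.1091, 0.0737]
tool_rot: [-15.6, 86.8, -14.2]
force: [1.0, 0.0, 0.2]
grip_width: 0.0002
(np.float64(-2.046), (np.float64(-1.0083798882681565), np.float64(1.2439478584729982)), 301, (np.float64(11.0), np.float64(5.7))) [ 0.51061616 -0.10915587  0.07517459]
```

View pics/r8.png

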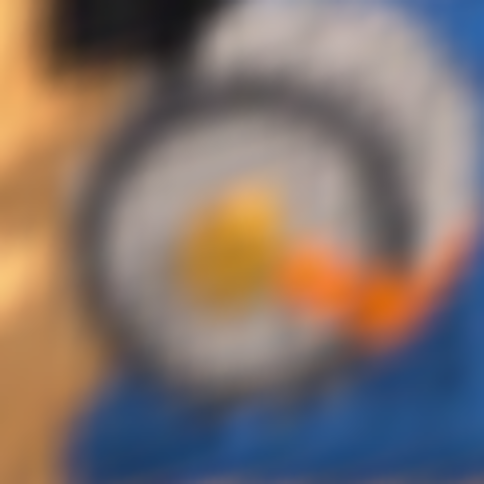

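Total is 4.24 rad (stripe at lower right). Stroke 5.

```bash
python3 -m pendant '{"xyz":[[0,0,0.012],[0,-0.033,0],[0,0,0],[0,0,-0.011],[0,0,-0.006],[0,0,0]],"turn":[0,0,0,0,0,0]}'
python3 -m pendant '{"xyz":[[-0.001,0,-0.006],[0,0,0],[0,0.0075,-0.001],[0,0.0075,-0.001],[0,0.0075,-0.0015],[0,0.0075,-0.0015],[0,0.0075,-0.0015],[0,0.006,-0.001],[0,0.002,0.01]],"turn":[0,0,0,0,0,0,0,0,0]}'
python3 - <<'E'
from h import *
print(stripe('scene',dbg='r9.png'),readout.get_obs()['tool_pos'])
E
```

```text
time_s: 12.42
tool_pos: [0.5099, -0.1402, 0.0702]
tool_rot: [-13.0, 86.8, -11.4]
force: [0.8, -1.3, 0.5]
grip_width: 0.0002
time_s: 13.55
tool_pos: [0.5097, -0.1012, 0.0725]
tool_rot: [-19.2, 86.6, -17.8]
force: [-0.1, -0.6, 0.2]
grip_width: 0.0004
(np.float64(-0.131), (np.float64(-0.8809090909090909), np.float64(1.0463636363636366)), 263, (np.float64(1.6), np.float64(-12.2))) [ 0.51086426 -0.10134151  0.07412146]
```

Total 6.15 rad (almost one turn past the top). Stroke 6.

```bash
python3 -m pendant '{"xyz":[[0,0,0.012],[0,-0.041,0],[0,0,0],[0,0,-0.011],[0,0,-0.005],[0,0,0]],"turn":[0,0,0,0,0,0]}'
python3 -m pendant '{"xyz":[[-0.001,0,-0.006],[0,0,0],[0,0.0075,-0.001],[0,0.0075,-0.001],[0,0.0075,-0.0015],[0,0.0075,-0.0015],[0,0.0075,-0.0015],[0,0.006,-0.001],[0,0.002,0.01]],"turn":[0,0,0,0,0,0,0,0,0]}'
python3 - <<'E'
from h import *
print(stripe('scene',dbg='r10.png'),readout.get_obs()['tool_pos'])
E
```

```text
time_s: 14.35
tool_pos: [0.511, -0.1418, 0.071]
tool_rot: [-17.3, 86.5, -15.8]
force: [0.4, -0.2, 0.5]
grip_width: 0.0003
time_s: 15.48
tool_pos: [0.5108, -0.1019, 0.0731]
tool_rot: [-23.0, 86.2, -21.8]
force: [-0.5, 0.7, 0.2]
grip_width: 0.0005
(np.float64(1.745), (np.float64(-0.8134469696969697), np.float64(1.2793560606060606)), 267, (np.float64(-12.5), np.float64(2.2))) [ 0.51191616 -0.10203402  0.07464466]
```

Total 8.03. Stroke 7.

```bash
python3 -m pendant '{"xyz":[[0,0,0.012],[-0.001,-0.040,0],[0,0,0],[0,0,-0.011],[0,0,-0.005],[0,0,0]],"turn":[0,0,0,0,0,0]}'
python3 -m pendant '{"xyz":[[-0.001,0,-0.006],[0,0,0],[0,0.0075,-0.001],[0,0.0075,-0.001],[0,0.0075,-0.0015],[0,0.0075,-0.0015],[0,0.0075,-0.0015],[0,0.006,-0.001],[0,0.002,0.01]],"turn":[0,0,0,0,0,0,0,0,0]}'
python3 - <<'E'
from h import *
print(stripe('scene',dbg='r11.png'),readout.get_obs()['tool_pos'])
E
```

```text
time_s: 16.27
tool_pos: [0.5105, -0.1413, 0.0713]
tool_rot: [-21.3, 86.2, -19.9]
force: [-0.2, -0.3, -0.4]
grip_width: 0.0004
time_s: 17.4
tool_pos: [0.5103, -0.1013, 0.0731]
tool_rot: [-26.2, 85.9, -25.1]
force: [0.4, -0.1, -0.5]
grip_width: 0.0006
(np.float64(-2.931), (np.float64(-0.8881453154875717), np.float64(1.2992351816443595)), 287, (np.float64(2.6), np.float64(12.3))) [ 0.51143465 -0.10142491  0.0747229 ]
```

View pics/r11.png

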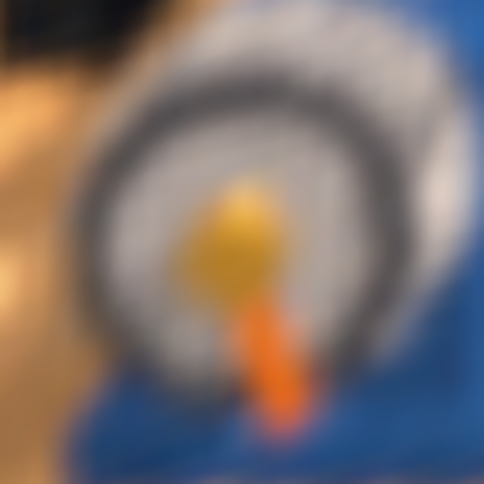

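Total 9.64 (stripe down, slightly right). Stroke 8.

```bash
python3 -m pendant '{"xyz":[[0,0,0.012],[-0.001,-0.040,0],[0,0,0],[0,0,-0.011],[0,0,-0.005],[0,0,0]],"turn":[0,0,0,0,0,0]}'
python3 -m pendant '{"xyz":[[-0.001,0,-0.006],[0,0,0],[0,0.0075,-0.001],[0,0.0075,-0.001],[0,0.0075,-0.0015],[0,0.0075,-0.0015],[0,0.0075,-0.0015],[0,0.006,-0.001],[0,0.002,0.01]],"turn":[0,0,0,0,0,0,0,0,0]}'
python3 - <<'E'
from h import *
print(stripe('scene',dbg='r12.png'),readout.get_obs()['tool_pos'])
E
```

```text
time_s: 18.2
tool_pos: [0.5103, -0.1408, 0.0716]
tool_rot: [-24.4, 85.8, -23.2]
force: [0.2, -0.7, -0.1]
grip_width: 0.0007
time_s: 19.32
tool_pos: [0.5099, -0.0998, 0.073]
tool_rot: [-28.4, 85.5, -27.4]
force: [0.3, -0.1, -0.2]
grip_width: 0.0003
(np.float64(-1.047), (np.float64(-0.8250950570342205), np.float64(1.2281368821292775)), 249, (np.float64(11.0), np.float64(-6.4))) [ 0.51117009 -0.09994932  0.07464926]
```

Total 11.52, 1.05 rad remaining. Now a partial stroke, stopping short.

```bash
python3 -m pendant '{"xyz":[[0,0,0.012],[-0.001,-0.038,0],[0,0,0],[0,0,-0.011],[0,0,-0.005],[0,0,0]],"turn":[0,0,0,0,0,0]}'
python3 -m pendant '{"xyz":[[-0.001,0,-0.006],[0,0,0],[0,0.0075,-0.001],[0,0.0075,-0.001]],"turn":[0,0,0,0]}'
python3 - <<'E'
from h import *
print(stripe('scene',dz=.006,dbg='r13.png'),readout.get_obs()['tool_pos'])
E
```

```text
time_s: 20.12
tool_pos: [0.5104, -0.1372, 0.0718]
tool_rot: [-26.4, 85.4, -25.2]
force: [0.5, -0.9, 0.1]
grip_width: 0.0004
time_s: 20.62
tool_pos: [0.5107, -0.1256, 0.066]
tool_rot: [-28.2, 85.1, -27.1]
force: [-2.9, -2.2, 8.3]
grip_width: 0.0005
(np.float64(-0.509), (np.float64(-1.2832699619771863), np.float64(2.155893536121673)), 226, (np.float64(6.1), np.float64(-10.9))) [ 0.51070706 -0.12443329  0.06588419]
```

```bash
python3 -m pendant '{"xyz":[[0,0.006,-0.001],[0,0,0]],"turn":[0,0]}'
python3 - <<'E'
from h import *
print(stripe('scene',dz=.005,dbg='r14.png'),readout.get_obs()['tool_pos'])
E
```

```text
time_s: 20.92
tool_pos: [0.5107, -0.1191, 0.0662]
tool_rot: [-27.9, 85.2, -26.8]
force: [-3.5, 2.3, 7.4]
grip_width: 0.0004
(np.float64(-0.159), (np.float64(-0.7934579439252337), np.float64(2.3364485981308416)), 260, (np.float64(2.0), np.float64(-12.3))) [ 0.5107624  -0.11902311  0.06630201]
```

View pics/r14.png

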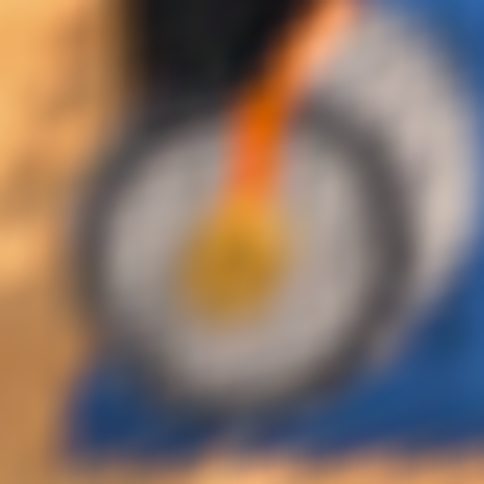

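```bash
python3 -m pendant '{"xyz":[[0,0,0.012],[0,0,0.02],[-0.05,0,0.02],[-0.02,0,0],[0,0,0]],"turn":[0,0,0,0,0]}'
python3 - <<'E'
from h import *
o=readout.get_obs()
print(stripe('scene',dbg='r15.png'),o['tool_pos'],o['tool_rot'])
o=readout.get_obs();im=read_camera('wrist')
P=camera_params('wrist');T=np.array(P['hand_eye']);Rt=R.from_euler('xyz',o['tool_rot'],degrees=True).as_matrix()
def px(p):
    q=Rt.T@(np.array(p)-o['tool_pos']); c=T[:3,:3].T@(q-T[:3,3]); return P['fx']*c[0]/c[2]+P['cx'],P['fy']*c[1]/c[2]+P['cy']
print(px([.5015,-.1227,.0513]),px([.5095,-.1227,.072]))
u,v=map(int,px([.5015,-.1227,.0513]))
save(cv2.resize(im[v-40:v+40,u-50:u+50],None,fx=7,fy=7,interpolation=cv2.INTER_CUBIC),'w15.png');save(im,'w15f.png')
E
```

```text
time_s: 21.6
tool_pos: [0.4389, -0.1188, 0.1201]
tool_rot: [-29.9, 85.3, -28.8]
force: [0.4, 0.5, 0.6]
grip_width: 0.0003
(np.float64(-0.134), (np.float64(-0.9720720720720721), np.float64(1.146846846846847)), 263, (np.float64(1.6), np.float64(-12.2))) [ 0.43887705 -0.11882264  0.12012798] [-29.89245591  85.26939187 -28.75864541]
(np.float64(248.044512198517), np.float64(267.38094789177444)) (np.float64(246.53385010720447), np.float64(291.3818988601575))
```

View pics/w15.png

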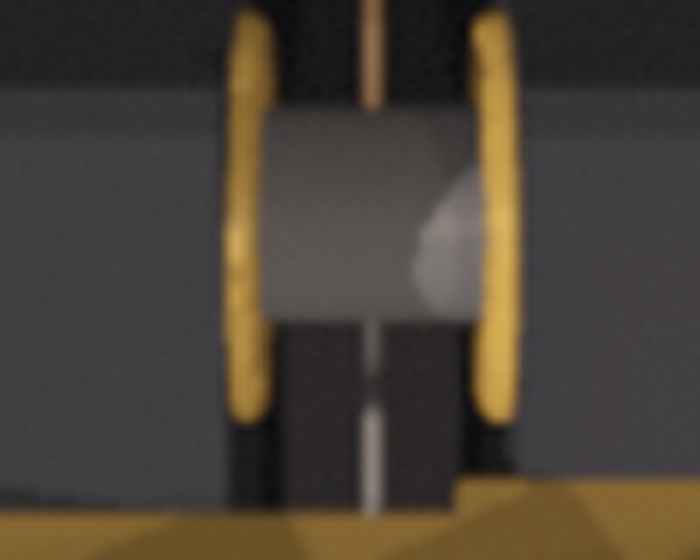

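View pics/r15.png

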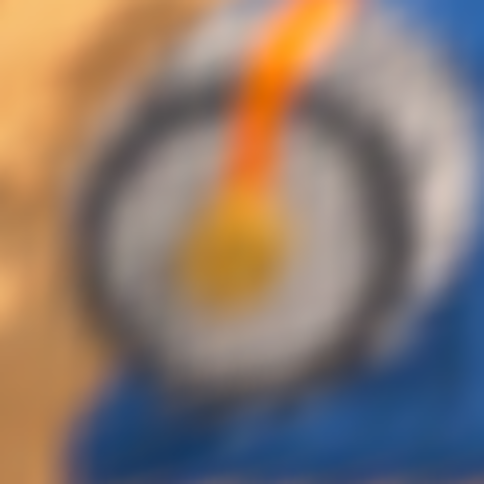

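```bash
python3 -m pendant '{"xyz":[[0.05,-0.004,0.0],[0.045,0,0],[0,0,0]],"turn":[0,0,0]}'
cat >> h.py <<'E'
def wpx(o):
    P=camera_params('wrist');T=np.array(P['hand_eye']);Rt=R.from_euler('xyz',o['tool_rot'],degrees=True).as_matrix()
    def px(p):
        q=Rt.T@(np.array(p)-o['tool_pos']); c=T[:3,:3].T@(q-T[:3,3]); return P['fx']*c[0]/c[2]+P['cx'],P['fy']*c[1]/c[2]+P['cy']
    return px
E
python3 - <<'E'
from h import *
o=readout.get_obs();im=read_camera('wrist');px=wpx(o)
print(o['tool_pos'],px([.5015,-.1227,.0513]),px([.5015,-.1227,.072]),px([.5175,-.1227,.072]))
save(im[120:260,180:320].repeat(4,0).repeat(4,1),'w16.png')
E
```

```text
time_s: 22.08
tool_pos: [0.5402, -0.1225, 0.1197]
tool_rot: [-31.0, 85.1, -29.7]
force: [-0.5, -0.2, 0.9]
grip_width: 0.0007
[ 0.54015628 -0.12253813  0.11972441] (np.float64(255.49938670509925), np.float64(144.44330675821251)) (np.float64(254.56636124924603), np.float64(150.13906701890505)) (np.float64(253.98215420197067), np.float64(173.95611827867663))
```

View pics/w16.png

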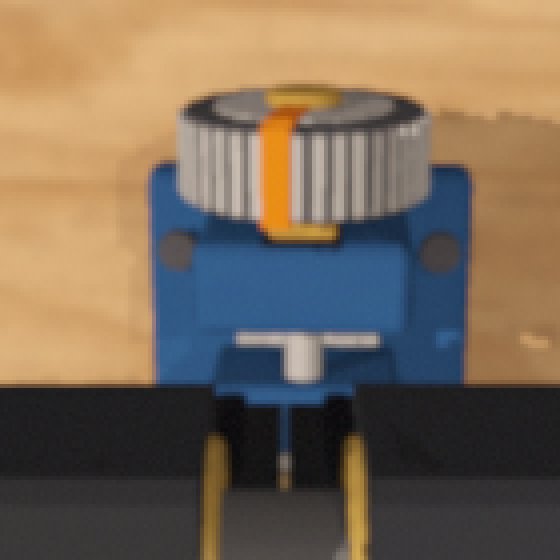

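Wrist view: the rim spans x=176–431 in the crop and the stripe is at about x=277, slightly right of top from the robot. I'll compute the angle with a cylinder projection.

```bash
cat >> h.py <<'E'
from scipy.optimize import least_squares
def wrist_angle(name,y0=120,x0=180):
    o=readout.get_obs();im=read_camera('wrist');px=wpx(o)
    hsv=cv2.cvtColor(im,cv2.COLOR_RGB2HSV)
    # hub y such that rim silhouettes match is done by caller; here: orange stripe row-centroids on the rim
    m=(hsv[...,0]<19)&(hsv[...,1]>170)&(hsv[...,2]>150)
    vf=px([.5015,-.1227,.072])[1]; vb=px([.5175,-.1227,.072])[1]
    c=px([.5095,-.1227,.072]); res=[]
    for v in range(int(vf)+3,int(vb)-2):
        r=[u for u in range(int(c[0])-28,int(c[0])+28) if m[v,u]]
        if r: res.append((v,float(np.mean(r))))
    res=np.array(res)
    def f(a,hy): 
        A=np.array([px([x,hy-.022*np.sin(-a),.050+.022*np.cos(a)]) for x in (.5015,.5175)])
        return np.interp(res[:,0],A[:,1],A[:,0])
    e=[(min(px([.5095,hy+.022*np.cos(t),.05+.022*np.sin(t)])[0] for t in np.linspace(0,np.pi,200)),max(px([.5095,hy+.022*np.cos(t),.05+.022*np.sin(t)])[0] for t in np.linspace(0,np.pi,200))) for hy in (-.1227,-.1217)]
    save(im[y0:y0+140,x0:x0+140].repeat(4,0).repeat(4,1),name)
    return res,f,np.array(e),o
E
python3 - <<'E'
from h import *
res,f,e,o=wrist_angle('w17.png'); print(res.round(1).tolist()); print(e, 'sil obs 224.0 287.75')
for hy in (-.1237,-.1227,-.1217):
    # a positive -> +y
    s=least_squares(lambda a:f(a[0],hy)-res[:,1],[0.]); print(hy,s.x, abs(s.fun).max())
E
```

```text
[[155.0, 249.0], [156.0, 249.0], [157.0, 248.5], [158.0, 248.5], [159.0, 248.5], [160.0, 248.5], [161.0, 248.5], [162.0, 248.5], [163.0, 248.5], [164.0, 248.5], [165.0, 248.5], [166.0, 248.5], [167.0, 248.5], [168.0, 248.5], [169.0, 248.5], [170.0, 248.5], [171.0, 248.5], [172.0, 248.5], [173.0, 248.5]]
[[225.09857333 286.17820938]
 [226.48562271 287.57738033]] sil obs 224.0 287.75
-0.1237 [-0.13947178] 0.30423597744388076
-0.1227 [-0.18587805] 0.3042359773656358
-0.1217 [-0.23279555] 0.3042359796823746
```

Stripe at about -0.18 rad (0.18 short). A small nudge of about 4 mm follows.

```bash
python3 -m pendant '{"xyz":[[-0.03,-0.004,-0.01],[0,0,-0.028],[0,0,0]],"turn":[0,0,0]}'
```

```text
time_s: 22.55
tool_pos: [0.5039, -0.1275, 0.0813]
tool_rot: [-29.1, 85.3, -28.0]
force: [0.0, 0.6, 0.6]
grip_width: 0.0
```

```bash
python3 -m pendant '{"xyz":[[0.005,0.001,-0.004],[0,0,-0.005],[0,0,-0.005],[0,0,0]],"turn":[0,0,0,0]}';  python3 -c "
from h import *
print(stripe('scene',dz=.005))"
python3 -m pendant '{"xyz":[[0,0.004,-0.0005],[0,0,0]],"turn":[0,0]}'
python3 -c "
from h import *
print(stripe('scene',dz=.005))"
```

```text
time_s: 23.05
tool_pos: [0.5106, -0.1268, 0.0695]
tool_rot: [-27.5, 85.2, -26.5]
force: [-1.9, 0.2, 4.8]
grip_width: 0.0008
(np.float64(-0.118), (np.float64(-0.9479553903345727), np.float64(-0.5232342007434945)), 246, (np.float64(1.4), np.float64(-12.1)))
time_s: 23.35
tool_pos: [0.5105, -0.1235, 0.0696]
tool_rot: [-27.9, 85.2, -26.9]
force: [-2.3, 1.8, 4.2]
grip_width: 0.0005
(np.float64(0.051), (np.float64(-0.971559633027523), np.float64(-0.7504587155963303)), 278, (np.float64(-0.6), np.float64(-12.2)))
```

```bash
python3 -m pendant '{"xyz":[[0,0,0.01],[0,0,0.025],[0.03,0,0.015],[0,0,0]],"turn":[0,0,0,0]}'
python3 - <<'E'
from h import *
print(stripe('scene',dbg='r18.png'))
res,f,e,o=wrist_angle('w18.png'); print(o['tool_pos'],res.round(1).tolist()[::5]); print(e)
for hy in (-.1237,-.1227,-.1217):
    s=least_squares(lambda a:f(a[0],hy)-res[:,1],[0.]); print(hy,s.x)
E
```

```text
time_s: 23.9
tool_pos: [0.5422, -0.122, 0.1223]
tool_rot: [-26.2, 85.0, -25.1]
force: [0.4, 0.2, 0.3]
grip_width: 0.0005
(np.float64(0.039), (np.float64(-0.9651600753295668), np.float64(1.2551789077212807)), 290, (np.float64(-0.5), np.float64(-12.4)))
[ 0.54018185 -0.12245158  0.12131596] [[152.0, 253.0], [157.0, 252.5], [162.0, 252.5], [167.0, 252.5]]
[[224.02554177 284.87995528]
 [225.40854948 286.27294556]]
-0.1237 [0.01477196]
-0.1227 [-0.03069791]
-0.1217 [-0.07628873]
```

View pics/w18.png

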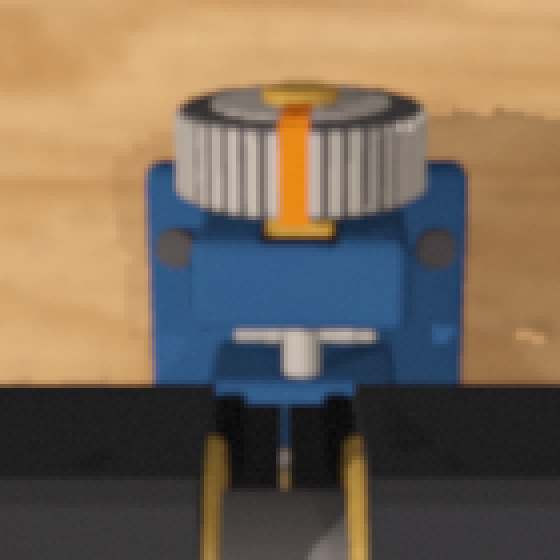

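View pics/r18.png

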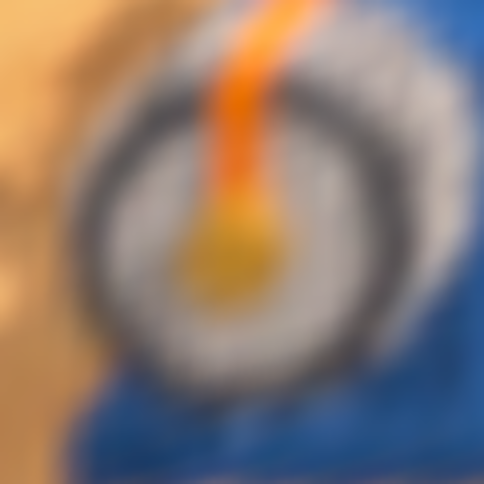

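The stripe is within about ±0.04 rad of the top in both views. I'll raise clear and do the last check on the bar and bystanders.

```bash
python3 -m pendant '{"xyz":[[-0.04,0,0.04],[-0.04,0,0.03],[-0.02,0,0],[0,0,0]],"turn":[0,0,0,0]}'
python3 - <<'E'
from h import *
print(stripe('scene'))
im=read_camera('side'); z=cv2.resize(im[145:225,200:330],None,fx=6,fy=6,interpolation=cv2.INTER_CUBIC); save(z,'side19.png');save(im,'side19f.png')
print(readout.get_obs()['time_s'],readout.get_obs()['force'])
E
```

```text
time_s: 24.5
tool_pos: [0.4315, -0.1223, 0.1856]
tool_rot: [-35.6, 85.8, -34.6]
force: [0.1, 0.7, 0.2]
grip_width: 0.0005
(np.float64(0.039), (np.float64(-0.9904030710172744), np.float64(1.3723608445297504)), 290, (np.float64(-0.5), np.float64(-12.4)))
24.6 [ 0.07980416 -1.40765205 -0.85206178]
```

View pics/side19.png

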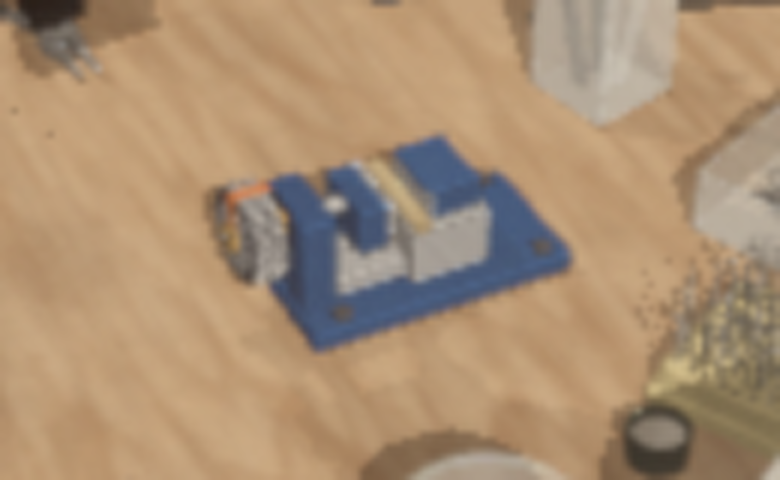

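View pics/side19f.png

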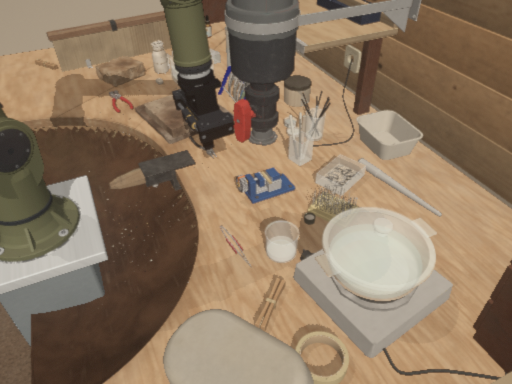

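Side view: the bar lies between the jaws at about (400,195), the stripe is on top of the wheel at (250,190), and the bystanders haven't moved. Handing in.

```bash
python3 -c "
from h import *
print(sign_off(), readout.get_obs()['time_s'])"
```

```text
the job is handed in; nothing more can be done
the job is handed in; nothing more can be done
```

I unscrewed the thumbwheel from about -2.1 rad past the stripe-up position and on through two more full turns, and handed the job in. It took eight full right-to-left strokes with the shut fingertip, one partial stroke and a 4 mm nudge. Forces stayed below about 10 N at the readings between moves, and the job finished at about 24.6 s of the 64 s allowed.

- **Stripe:** I tracked the angle in the scene camera after each stroke; the sum ends at 12.57 rad within the measuring error. The two last measurements differ slightly. The scene camera gives +0.04 rad and the wrist camera about -0.04 rad, so the stripe is straight up to roughly 2–3°.
- **Count:** The stripe did not stop at the top on its first pass; the strokes carried it straight through. I counted the two full turns from the top by the measured angle.
- **Bar and bench:** The side view shows the brass bar lying between the jaws and the other things apparently where they were. I judged this by eye and did not measure their positions.
- **Robot:** The gripper stands clear in the air, with only about 1 to 2 N of reading noise on the wrist. The tool's tilt had crept to about 5° by the end, with no visible effect on the work.

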